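# Probe the L-shaped seam of a pipe bracket

## Robot

A 7-joint arm with a two-finger parallel gripper is mounted at the origin on the work surface. World frame = base frame: x ahead of the robot, y to its left, z up, the work surface at z = 0. Lengths are in m, angles in rad, forces in N, time in s.
With the tool pointing down it reaches from about 0.4 to 0.9 m from the base axis. Payload 5.5 kg.
Tool frame: the origin (TCP) lies at the very end of the fingers, on their centre line; the grasp point (between the pads) lies 19 mm behind it (ctrl.grasp_offset is the distance from the TCP to the grasp point, in m); z points along the fingers, y is the line along which they close (so a half turn about z gives the same grasp; the last joint's range is limited). The gripper opens to 85 mm and grips with 20 to 120 N. Pads are 22 mm wide; open, the fingers measure 114 mm over their backs; the gripper's body (76 mm by 85 mm) begins 54 mm behind the grasp point. The pads swing forward as they close: fully open they stand 13 mm farther back than shut.
Start: joints at [-0.972, 0.501, -0.427, 1.55, 0.221, 1.138, -0.21], TCP at [0.214, 0.614, 0.231] pointing down, gripper open.
Joint ranges: [-2.88, 2.88], [-0.31, 2.03], [-1.54, 1.56], [0.2, 2.42], [-1.41, 4.55], [0.19, 2.02], [-2.57, 2.57]. Speed limits (rad/s): [2.57, 2.57, 3.14, 3.14, 3.14, 3.14, 3.14].

## Interface

Orientations are given as a 3x3 rotation matrix whose columns are the frame's x, y, z axes.
In Python, from workcell import ctrl, imaging, hand_in, spotter gives the robot as it stands.
- The arm moves only by the tool send_rows, never from a script. Its argument "rows" is a list that holds one entry, the list of rows, each a list of 7 numbers: the shift along the world's x, y, z as a fraction of full scale, then the turn, a rotation vector about the world's x, y, z as a fraction of full scale, then the opening, from 0 (shut) to 1 (fully open). A call has 1 to 20 rows; each row shifts and turns the commanded pose from where the row before left it; what a row does not reach is not made up. Full scale, the value 1, is 0.075 m for a shift and 0.12 rad for a turn. A row lasts 1/10 s, in which the tool goes at most 50 mm and 8.59 degrees, less where a joint would pass 70% of its speed; a pose out of reach is approached as far as the arm can. A call with a number of a shift or a turn outside -1 to 1 is refused whole. A call with a gripper value outside its range is refused whole. The fingers move at their own pace and stop on an object; "newtons" is the grip in N (left out, the last holds). Time passes only in rows, so rows that do not move let the fingers close. It gives the time, the measured TCP pose, the force, the opening and the grip force at its end, in the units of the state.
- ctrl.get_obs(): the state, without advancing time (a new reading comes with each control period).
- imaging.get_image(name): name is "scene" or "top"; returns the picture (400x640x3 uint8, red, green, blue); there is no depth.
- imaging.camera_params(name): a dict with "vfov" (degrees; the focal length in pixels is half the picture's height over the tangent of half this angle, whatever the lens; pixels are square), "cx", "cy" (the principal point, pixels), "R" (3x3) and "t" (3): a world point X has camera coordinates R X + t. Camera axes: x right, y down, z forward; pixel columns grow to the right and rows downward; lengths in m; the calibration is good to about 2 mm. A picture is of the moment at which its call begins. camera_params takes no time and is no camera call.
- hand_in(): hands the job in; it is judged then, once.
Trained networks look in the newest picture that a camera, given by its name, has taken for a name from the list of things; names that differ only in an ending like _2 or _b are one class to them, and where a whole thing is asked for, a point or a joint stands for the part that bears it (a point fixed in the world has none). Each returns a list of dicts, best first, with "score" (0 to 1); they miss things now and then, are a little off and sometimes report something else, mostly with a low value. They report only what shows in the picture. A call takes as long as a camera call. They do not tell look-alikes from the thing itself.
- spotter.recognise(camera, query): "uv" ([column, row] in pixels, amid what is visible of it).
- spotter.tip_of(camera, query): "uv" ([column, row] in pixels: a listed point, or the origin of a listed thing).
The state is a dict: "time": time; "joint_positions": joint angles; "joint_velocities": joint speeds; "joint_torque": joint torques, N m; "tcp_pos": TCP position; "eef_rot": TCP orientation; "wrist_force": force on the tool from outside, world axes, zero at the start; "moment": the same for the moment, N m; "grip_width": opening from 0.0 (shut) to 1.0 (fully open); "finger_force": force on a finger pad.
Only numpy, scipy, OpenCV 4.12 (cv2) and the standard library are available. Lean on these libraries where they do the work, as an engineer would, in place of code of your own. Each camera call takes 0.05 s, during which the arm holds its last target. There are 200 camera calls.

## Task

Turn the weld tester's selector to the long tick, then take the pencil probe from its stand and draw its tip slowly (a few centimetres per second) along the bottom of the L-shaped groove in the clamped bracket, from the free end of the long leg round the corner to the free end of the short leg, pressing only lightly, within its spring. Then hang the probe upright in its stand again, collar down on the plate, with the selector still at the long tick; leave the elbow, the spanner and the pipe piece alone.

Things in the scene. Friction and masses are not known exactly. Their poses are not given: they have to be found in the camera images.
- tester: Grey weld tester, a box 200 x 160 x 85 mm, fixed to the bench; origin under its centre. On its flat top: a rotary selector on a low round foot, four raised white ticks around the selector, one of them long and broad (20 x 6 mm, the others 7 x 3 mm), and a dark screen on the +x half.
- selector (a joint): Angle of the selector (rad), growing clockwise seen from above; ticks at 0, 0.6, 1.2 and 1.8 (range 0 to 1.8); the third (1.2) is the long tick. At 0 its pointer (white nose and line) looks along the tester's -x; at angle q along (-cos q, sin q) of the tester's frame. Stiff (0.06 Nm): it stays where it is left.
- selector_grip (a point): On the selector's axis at the height to grip, 121 mm over the bench. The grip is an upright bar 50 mm long (along the pointer, the point's x), 15 mm thick (along the point's y) and 32 mm high; its top is 10 mm above this point, the disc under the bar 22 mm below it.
- stand: Aluminium probe stand, 90 x 90 x 100 mm, fixed to the bench; origin under its centre; walls at its +y and -y sides, a 10 mm top plate with a round hole 27 mm wide through its centre.
- stand_hole (a point): Centre of the stand's hole, at the upper face of the top plate (100 mm over the bench).
- probe: Pencil probe, 0.18 kg or so, loose, hanging upright by its collar in the stand's hole. Origin on its axis at the underside of the round collar (42 mm across, 6 mm thick); z along the axis towards the handle. Handle: square, 24 x 24 mm, from 6 to 66 mm above the origin, sides along the probe's x and y. Below the collar: a round stem 18 mm thick and 45 mm long, a cone, and an 8 mm round tip.
- probe_point (a point): Lowest point of the probe's tip when its spring is relaxed, 85 mm below the probe's origin. The tip is sprung: it gives way up to 5 mm along the axis, pushing with 1.2 N at first touch and 4.2 N at the end of its travel, after which it is rigid.
- vise: Low steel bench vise, 140 x 200 mm, fixed; origin under its centre. Its 62 mm high jaws hold the bracket: a plate 150 (vise x) x 100 (vise y) x 24 mm with a brass boss and an L-shaped groove in its top. The top is on average 72 mm over the bench, but clamped up to 12 mm higher or lower and up to 0.1 rad out of level about the vise's y; the readings do not show this: feel for it.
- seam_0 (a point): Where the run starts, at the long leg's free end, on the centre line, 6 mm from the end wall. Groove: 12 mm wide, 6 mm deep, flat bottom, upright walls, closed ends; long leg 90 mm along vise x, short leg 54 mm along vise y. Seam points are 18 mm apart; x and y are true, the height (66 mm) is the bottom's for an average, level bracket
- seam_1 (a point): Point on the centre line of the long leg
- seam_2 (a point): Point on the centre line of the long leg
- seam_3 (a point): Point on the centre line of the long leg
- seam_4 (a point): Point on the centre line of the long leg
- seam_5 (a point): The corner, where both legs meet
- seam_6 (a point): Point on the centre line of the short leg
- seam_7 (a point): Point on the centre line of the short leg
- seam_8 (a point): Point on the centre line at the free end of the short leg: where the run ends
- elbow: Bystander: brass pipe elbow, legs 48 mm, 34 mm high, loose on the bench; origin under its corner.
- wrench: Bystander: steel spanner 180 mm long, lying loose on the bench; origin under its middle.
- nipple: Bystander: steel pipe piece, 34 mm across and 75 mm high, standing loose on the bench; origin under its centre.
Not all that is in view belongs to the job. Leave any blue look-alike of the probe alone. Of the things that look like the stand, take the one that is nearest to the robot's base at the start.

How it is judged:
On the way, in this order (a step that is already met when the one before it is completed fails the run):
1. the selector stands at the long tick (value of joint selector between 1.05 and 1.35 rad and velocity of joint selector between -0.1 and 0.1 rad/s), for 0.2 s.
2. the probe's tip presses in the groove at seam_0 (within 5 mm), moving slower than 60 mm/s (horizontal distance between probe_point and seam_0 below 0.005 m and contact force between probe and vise above 0.4 N and linear speed of probe below 0.06 m/s and angle between probe's own z axis and vertical below 0.5 rad), for 0.05 s.
3. the probe's tip presses in the groove at seam_1 (within 5 mm), moving slower than 60 mm/s (horizontal distance between probe_point and seam_1 below 0.005 m and contact force between probe and vise above 0.4 N and linear speed of probe below 0.06 m/s and angle between probe's own z axis and vertical below 0.5 rad), for 0.05 s.
4. the probe's tip presses in the groove at seam_2 (within 5 mm), moving slower than 60 mm/s (horizontal distance between probe_point and seam_2 below 0.005 m and contact force between probe and vise above 0.4 N and linear speed of probe below 0.06 m/s and angle between probe's own z axis and vertical below 0.5 rad), for 0.05 s.
5. the probe's tip presses in the groove at seam_3 (within 5 mm), moving slower than 60 mm/s (horizontal distance between probe_point and seam_3 below 0.005 m and contact force between probe and vise above 0.4 N and linear speed of probe below 0.06 m/s and angle between probe's own z axis and vertical below 0.5 rad), for 0.05 s.
6. the probe's tip presses in the groove at seam_4 (within 5 mm), moving slower than 60 mm/s (horizontal distance between probe_point and seam_4 below 0.005 m and contact force between probe and vise above 0.4 N and linear speed of probe below 0.06 m/s and angle between probe's own z axis and vertical below 0.5 rad), for 0.05 s.
7. the probe's tip presses in the groove at seam_5 (within 5 mm), moving slower than 60 mm/s (horizontal distance between probe_point and seam_5 below 0.005 m and contact force between probe and vise above 0.4 N and linear speed of probe below 0.06 m/s and angle between probe's own z axis and vertical below 0.5 rad), for 0.05 s.
8. the probe's tip presses in the groove at seam_6 (within 5 mm), moving slower than 60 mm/s (horizontal distance between probe_point and seam_6 below 0.005 m and contact force between probe and vise above 0.4 N and linear speed of probe below 0.06 m/s and angle between probe's own z axis and vertical below 0.5 rad), for 0.05 s.
9. the probe's tip presses in the groove at seam_7 (within 5 mm), moving slower than 60 mm/s (horizontal distance between probe_point and seam_7 below 0.005 m and contact force between probe and vise above 0.4 N and linear speed of probe below 0.06 m/s and angle between probe's own z axis and vertical below 0.5 rad), for 0.05 s.
10. the probe's tip presses in the groove at seam_8 (within 5 mm), moving slower than 60 mm/s (horizontal distance between probe_point and seam_8 below 0.005 m and contact force between probe and vise above 0.4 N and linear speed of probe below 0.06 m/s and angle between probe's own z axis and vertical below 0.5 rad), for 0.05 s.
At the end, for the whole second after the job is handed in: The selector stands within 0.15 rad of the long tick (1.2); the probe hangs at rest and upright (within 0.12 rad) in the stand, its collar on the plate (within 4 mm) and within 8 mm of the hole's centre (value of joint selector between 1.05 and 1.35 rad and horizontal distance between probe and stand_hole below 0.008 m and z of probe in the frame of stand_hole between -0.004 and 0.004 m and angle between probe_point's own z axis and vertical below 0.12 rad and linear speed of probe below 0.02 m/s); the robot touches nothing.
It fails at once if the probe is pressed on the bracket or vise with more than 15 N (contact force between probe and vise above 15 N).
It fails at once if the probe is dragged over the bracket or vise faster than 100 mm/s (contact force between probe and vise above 0.4 N and linear speed of probe above 0.1 m/s).
It fails at once if the elbow is moved more than 20 mm (distance of elbow from where it was at the start of the episode above 0.02 m).
It fails at once if the wrench is moved more than 20 mm (distance of wrench from where it was at the start of the episode above 0.02 m).
It fails at once if the nipple is moved more than 20 mm (distance of nipple from where it was at the start of the episode above 0.02 m).
It also fails if it takes over 72 s, if anything falls off the work surface, if the arm or the gripper's body presses on something with over 40 N, if the wrist force passes 120 N, or if a joint passes its speed limit or range.

## Working session

There is one attempt and no reset: what is moved stays moved. The work goes in short steps, Python scripts to look and compute and a tool call to move; the robot and the scene stay as the last step left them, time stands still between calls to the robot, and variables do not carry over. Pictures are saved under pics/ and viewed, at most 10 in all, crops included, and the job is handed in when it is done.

Besides the shell and the picture viewer there is one more tool, called after ">>>" by a JSON object that holds its "op" and its "data", one argument or row to a line. send_rows: Moves the arm, as the interface text tells. Shift numbers are shares of 0.075 m and turn numbers shares of 0.12 rad, none past 1 either way. Its arguments: {"type":"object","properties":{"rows":{"type":"array"},"newtons":{"type":"number"}},"required":["rows"]}

```bash
mkdir -p pics; cat > h.py <<'E'
import numpy as np, cv2
from workcell import ctrl, imaging, hand_in, spotter
def cam(n):
    p=imaging.camera_params(n); f=200/np.tan(np.radians(p["vfov"])/2)
    return f,p["cx"],p["cy"],np.array(p["R"]),np.array(p["t"])
def unproj(n,uv,z):
    f,cx,cy,R,t=cam(n); d=R.T@np.array([(uv[0]-cx)/f,(uv[1]-cy)/f,1]); c=-R.T@t
    return c+d*(z-c[2])/d[2]
def proj(n,X):
    f,cx,cy,R,t=cam(n); q=R@np.array(X)+t; return np.array([cx+f*q[0]/q[2],cy+f*q[1]/q[2]])
def snap(n,fn=None):
    im=np.array(imaging.get_image(n))
    if fn: cv2.imwrite("pics/"+fn,im[:,:,::-1])
    return im
E
python3 - <<'E'
from h import *
for n in("scene","top"):
    snap(n,n+"0.png"); p=imaging.camera_params(n); print(n,p["vfov"],p["cx"],p["cy"],np.round(-np.array(p["R"]).T@p["t"],3), np.round(p["R"],3).tolist(), [k for k in p])
Z=dict(tester=0,selector_grip=.121,stand=0,stand_hole=.1,probe=.1,vise=0,seam_0=.066,seam_5=.066,seam_8=.066,elbow=0,wrench=0,nipple=0)
for q in Z:
    for n in("top","scene"):
        for d in spotter.tip_of(n,q)[:3]:
            print(q,n,round(d["score"],2),np.round(d["uv"],1),np.round(unproj(n,d["uv"],Z[q])[:2],4))
o=ctrl.get_obs(); print(o["time"],o["tcp_pos"],np.round(o["eef_rot"],3).tolist(),o["grip_width"],ctrl.grasp_offset)
E
```

```text
scene 47.48293474639153 313.02437413391385 202.74819188983653 [1.209 0.134 0.875] [[-0.195, 0.981, -0.018], [0.76, 0.14, -0.635], [-0.62, -0.137, -0.773]] ['vfov', 'cx', 'cy', 'R', 't']
top 53.57843738227388 318.7635228313648 201.68508320067164 [ 0.467 -0.007  1.176] [[-0.008, -1.0, -0.027], [-0.995, 0.011, -0.098], [0.098, 0.026, -0.995]] ['vfov', 'cx', 'cy', 'R', 't']
tester top 0.56 [416.2 215.4] [ 0.5391 -0.2633]
tester top 0.35 [244.7 208.2] [0.5656 0.2462]
tester scene 0.73 [214.9 195.6] [ 0.5292 -0.2708]
tester scene 0.67 [211.1 156. ] [ 0.3953 -0.3281]
selector_grip top 0.77 [427.6 221.6] [ 0.5149 -0.2663]
selector_grip top 0.43 [247.8 239.1] [0.4727 0.211 ]
selector_grip top 0.4 [417.7 217.3] [ 0.5265 -0.2406]
selector_grip scene 0.7 [212.1 154.4] [ 0.5023 -0.2636]
stand top 0.97 [327.2 197. ] [ 0.5966 -0.001 ]
stand top 0.88 [314.4 129.1] [0.8046 0.0358]
stand scene 0.58 [307.7 233.7] [ 0.6021 -0.0155]
stand scene 0.57 [317.5 316.6] [0.8038 0.0469]
stand_hole top 0.81 [334.2 194.4] [ 0.5925 -0.0207]
stand_hole top 0.65 [310.1 117.1] [0.8103 0.0439]
stand_hole scene 0.69 [31
[... 1244 characters left out ...]
.2276]
elbow top 0.82 [274.4 145.6] [0.7553 0.1576]
elbow top 0.43 [243.3 231.9] [0.4948 0.2497]
elbow top 0.29 [244.8 206.3] [0.5713 0.246 ]
elbow scene 0.56 [374.3 306.6] [0.7596 0.1593]
wrench top 0.56 [375.3 141.2] [ 0.7644 -0.1478]
wrench scene 0.69 [311.3 203.1] [ 0.509  -0.0256]
wrench scene 0.69 [419.3 193.9] [0.4305 0.2359]
wrench scene 0.58 [232.4 287. ] [ 0.7707 -0.1474]
nipple top 0.57 [416.7 216.9] [ 0.5346 -0.2646]
nipple top 0.43 [325.8 278.5] [0.3567 0.0055]
nipple scene 0.65 [331.5 164.5] [0.3685 0.0012]
nipple scene 0.31 [437.1 220.7] [0.508  0.2819]
1.3 [0.21414362 0.61371482 0.23132829] [[-0.944, 0.33, -0.0], [0.33, 0.944, 0.0], [0.0, 0.0, -1.0]] 1.0000123071722549 0.0187
```

View pics/top0.png

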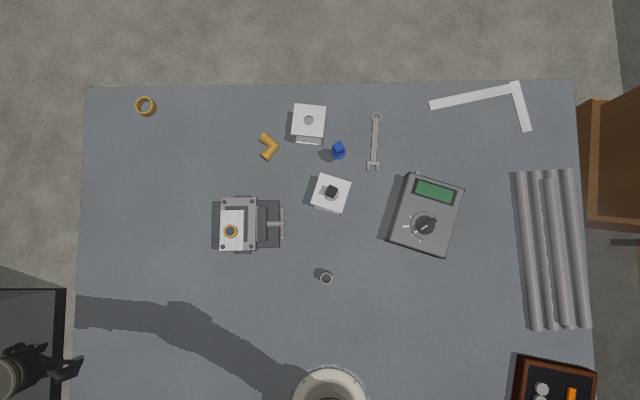

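View pics/scene0.png

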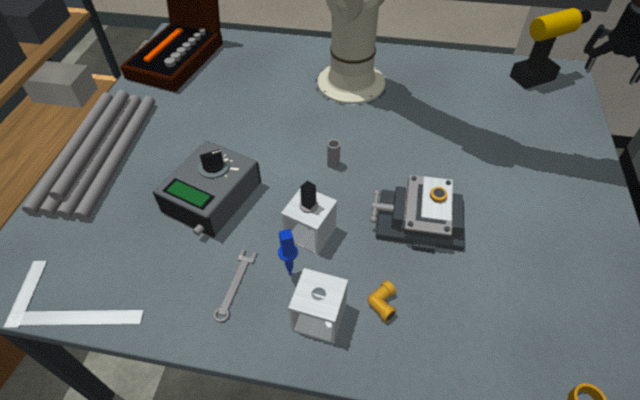

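The top view shows the probe stand at (330,194), with the black handle in it. There is an empty look-alike stand at (309,122) and a blue look-alike probe at (338,150). The tester is at (425,215) and the vise at (245,224). The stand at (330,194) is nearest the base and holds the black probe, so I'll check it in an enlarged crop.

```bash
python3 - <<'E'
from h import *
t=cv2.imread("pics/top0.png"); s=cv2.imread("pics/scene0.png")
def c(im,x,y,w,h,W,H): return cv2.resize(im[y:y+h,x:x+w],(W,H),interpolation=cv2.INTER_CUBIC)
a=np.hstack([c(t,208,190,80,66,400,330),c(t,385,170,84,66,400,315).copy() if 0 else c(t,385,180,80,66,400,330)])
b=np.hstack([c(s,370,168,100,66,400,264),c(t,300,165,100,66,400,264)])
cv2.imwrite("pics/c1.png",np.vstack([a,b]))
E
```

```text
(no output)
```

View pics/c1.png

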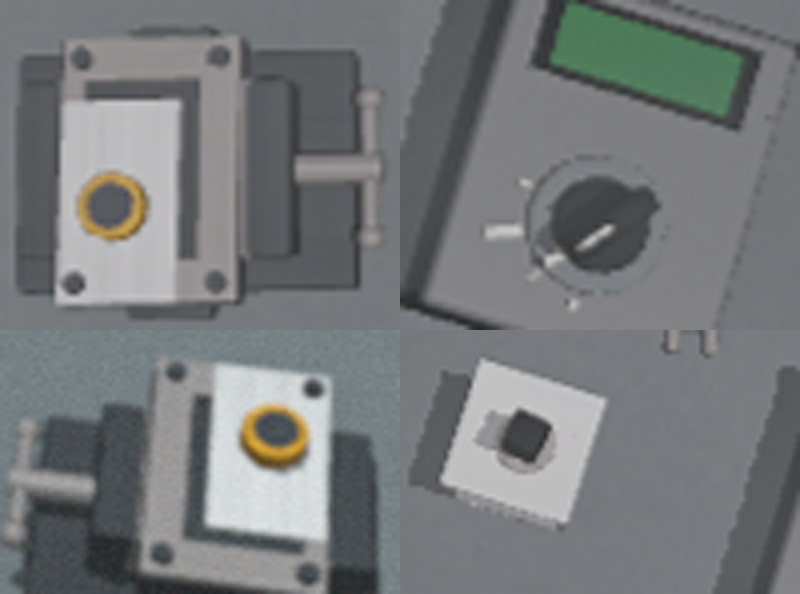

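The bottom-right crop confirms the black-handled probe in the nearest stand. The pointer is at the second tick, about 0.6. The groove runs from its near end at crop (190,252), to the corner at (190,90), to the end at (95,90). Next I'll fit the geometry.

```bash
cat > fit.py <<'E'
from h import *
from scipy.optimize import differential_evolution as DE
from scipy.ndimage import map_coordinates
G={}
for n in("top","scene"):
    g=cv2.GaussianBlur(cv2.cvtColor(cv2.imread(f"pics/{n}0.png"),cv2.COLOR_BGR2GRAY).astype(float),(0,0),0.7); G[n]=g
def P(n,X):
    f,cx,cy,R,t=cam(n); q=X@R.T+t; return np.c_[cx+f*q[:,0]/q[:,2],cy+f*q[:,1]/q[:,2]]
def I(n,p): return map_coordinates(G[n],[p[:,1],p[:,0]],order=1)
def place(v,L):  # v=(x,y,yaw)
    c,s=np.cos(v[2]),np.sin(v[2]); return np.c_[v[0]+c*L[:,0]-s*L[:,1],v[1]+s*L[:,0]+c*L[:,1],L[:,2]]
def outline(poly,m=25):
    return np.vstack([a+(b-a)*np.linspace(.05,.95,m)[:,None] for a,b in zip(poly,np.roll(poly,-1,0))])
def edge(n,pin,pout): return np.abs(I(n,pin)-I(n,pout)) 
def score(n,v,poly,z,d=.003,pose=place):
    c=poly.mean(0); o=outline(poly); m=25
    nor=np.repeat(np.array([[ (b-a)[1],-(b-a)[0]] for a,b in zip(poly,np.roll(poly,-1,0))]),m,0); nor/=np.linalg.norm(nor,axis=1)[:,None]
    A=np.c_[o-d*nor,np.full(len(o),z)]; B=np.c_[o+d*nor,np.full(len(o),z)]
    return np.mean(np.minimum(edge(n,P(n,pose(v,A)),P(n,pose(v,B))),60))
sq=lambda a,b:np.array([[a,b],[-a,b],[-a,-b],[a,-b]])/2
def fit(ns,poly,z,x0,r=(.02,.02,.8)):
    return DE(lambda v:-sum(score(n,v,poly,z) for n in ns),[(a-b,a+b) for a,b in zip(x0,r)],seed=1,tol=1e-6)
E
python3 - <<'E'
from fit import *
for nm,poly,z,x0,r in(("stand",sq(.09,.09),.1,(.597,-.01,0),(.02,.02,.78)),("tester",sq(.2,.16),.085,(.535,-.265,-.29),(.03,.03,.15)),
   ("handletop",sq(.024,.024),.166,(.597,-.01,0),(.02,.02,.78)),("bartop",sq(.05,.015),.131,(.508,-.265,-.29-.6),(.02,.02,.6))):
    for ns in(("top",),("scene",),("top","scene")):
        q=fit(ns,poly,z,x0,r); print(nm,ns,np.round(q.x,4),round(-q.fun,1))
# selector foot disc: circle fit, z ~ .087-.099
a=np.linspace(0,2*np.pi,120,endpoint=False); u=np.c_[np.cos(a),np.sin(a)]
for z in(.087,.099):
  for ns in(("top",),("scene",)):
    f=lambda v:-sum(np.mean(edge(n,P(n,np.c_[v[:2]+(v[2]-.0025)*u,np.full(120,z)]),P(n,np.c_[v[:2]+(v[2]+.0025)*u,np.full(120,z)]))) for n in ns)
    q=DE(f,[(.48,.54),(-.29,-.24),(.015,.045)],seed=1); print("disc",z,ns,np.round(q.x,4),round(-q.fun,1))
E
```

```text
Traceback (most recent call last):
  File "fit.py", line 22, in fit
    return DE(lambda v:-sum(score(n,v,poly,z) for n in ns),[(a-b,a+b) for a,b in zip(x0,r)],seed=1,tol=1e-6)
  File "fit.py", line 22, in <lambda>
    return DE(lambda v:-sum(score(n,v,poly,z) for n in ns),[(a-b,a+b) for a,b in zip(x0,r)],seed=1,tol=1e-6)
                        ~~~^^^^^^^^^^^^^^^^^^^^^^^^^^^^^^^
  File "fit.py", line 22, in <genexpr>
    return DE(lambda v:-sum(score(n,v,poly,z) for n in ns),[(a-b,a+b) for a,b in zip(x0,r)],seed=1,tol=1e-6)
                            ~~~~~^^^^^^^^^^^^
  File "fit.py", line 19, in score
    return np.mean(np.minimum(edge(n,P(n,pose(v,A)),P(n,pose(v,B))),60))
                                     ~^^^^^^^^^^^^^
  File "fit.py", line 8, in P
    f,cx,cy,R,t=cam(n); q=X@R.T+t; return np.c_[cx+f*q[:,0]/q[:,2],cy+f*q[:,1]/q[:,2]]
                ~~~^^^
  File "h.py", line 4, in cam
    p=imaging.camera_params(n); f=200/np.tan(np.radians(p["vfov"])/2)
ValueError: time passes only in moves, steps and waits
```

```bash
python3 - <<'E'
from workcell import imaging
import json,numpy as np
json.dump({n:{k:np.array(v).tolist() for k,v in imaging.camera_params(n).items()} for n in("top","scene")},open("cam.json","w"))
E
sed -i 's/p=imaging.camera_params(n); f/p=CP[n]; f/; 2a import json; CP=json.load(open("cam.json"))' h.py
python3 - <<'E'
from fit import *
for nm,poly,z,x0,r in(("stand",sq(.09,.09),.1,(.597,-.01,0),(.02,.02,.78)),("tester",sq(.2,.16),.085,(.535,-.265,-.29),(.03,.03,.15)),
   ("handletop",sq(.024,.024),.166,(.597,-.01,0),(.02,.02,.78)),("bartop",sq(.05,.015),.131,(.508,-.265,-.29-.6),(.02,.02,.6))):
    for ns in(("top",),("scene",),("top","scene")):
        q=fit(ns,poly,z,x0,r); print(nm,ns,np.round(q.x,4),round(-q.fun,1))
a=np.linspace(0,2*np.pi,120,endpoint=False); u=np.c_[np.cos(a),np.sin(a)]
for z in(.087,.099):
  for ns in(("top",),("scene",)):
    f=lambda v:-sum(np.mean(edge(n,P(n,np.c_[v[:2]+(v[2]-.0025)*u,np.full(120,z)]),P(n,np.c_[v[:2]+(v[2]+.0025)*u,np.full(120,z)]))) for n in ns)
    q=DE(f,[(.48,.54),(-.29,-.24),(.015,.045)],seed=1); print("disc",z,ns,np.round(q.x,4),round(-q.fun,1))
E
```

```text
stand ('top',) [ 0.5983 -0.0107 -0.3217] 53.4
stand ('scene',) [ 0.598  -0.0104 -0.3385] 53.0
stand ('top', 'scene') [ 0.5983 -0.0107 -0.3209] 106.2
tester ('top',) [ 0.5381 -0.2766 -0.3173] 28.5
tester ('scene',) [ 0.5389 -0.2743 -0.3216] 26.5
tester ('top', 'scene') [ 0.5384 -0.2758 -0.3164] 53.7
handletop ('top',) [ 0.5931 -0.0107 -0.4685] 55.2
handletop ('scene',) [ 0.5996 -0.0113 -0.458 ] 38.6
handletop ('top', 'scene') [ 0.5975 -0.013  -0.5049] 82.1
bartop ('top',) [ 0.5096 -0.2515 -0.6406] 31.0
bartop ('scene',) [ 0.5155 -0.2613 -1.2413] 41.1
bartop ('top', 'scene') [ 0.515  -0.2608 -1.2816] 60.9
disc 0.087 ('top',) [ 0.5086 -0.2661  0.0264] 35.8
disc 0.087 ('scene',) [ 0.5023 -0.2678  0.0271] 40.2
disc 0.099 ('top',) [ 0.5082 -0.2631  0.0261] 36.1
disc 0.099 ('scene',) [ 0.513  -0.2617  0.0267] 40.7
```

>>> {"op": "send_rows", "data": {
  "rows": [
    [[0.48,-0.4,0,0,0,-0.265,1],[0.48,-0.4,0,0,0,-0.265,1],[0.48,-0.4,0,0,0,-0.265,1],[0.48,-0.4,0,0,0,-0.265,1],[0.48,-0.4,0,0,0,-0.265,1],[0.48,-0.4,0,0,0,-0.265,1],[0.48,-0.4,0,0,0,-0.265,1],[0.48,-0.4,0,0,0,-0.265,1],[0,-0.65,0,0,0,-0.265,1],[0,-0.65,0,0,0,-0.265,1],[0,-0.65,0,0,0,-0.265,1],[0,-0.65,0,0,0,-0.265,1],[0,-0.65,0,0,0,-0.265,1],[0,-0.65,0,0,0,-0.265,1],[0,-0.65,0,0,0,-0.265,1],[0,-0.65,0,0,0,-0.265,1],[0,-0.65,0,0,0,-0.265,1],[0,-0.65,0,0,0,-0.265,1],[0,-0.65,0,0,0,-0.265,1],[0,-0.65,0,0,0,-0.265,1]]
  ]
}}

```text
time: 3.3
tcp_pos: [0.502, -0.2132, 0.2317]
eef_rot: [[-0.563, 0.826, 0.001], [0.826, 0.563, -0.0], [-0.001, 0.001, -1.0]]
wrist_force: [0.9, 0.5, -1.2]
grip_width: 0.999
finger_force: 0.0
```

```bash
cat > st.py <<'E'
from h import *
o=ctrl.get_obs(); R=np.array(o["eef_rot"])
print("t",round(o["time"],2),"p",np.round(o["tcp_pos"],4),"xang",round(np.arctan2(R[1,0],R[0,0]),3),"z",np.round(R[:,2],3),"F",np.round(o["wrist_force"],2),"M",np.round(o["moment"],2),"g",round(o["grip_width"],3),"j",np.round(o["joint_positions"],2))
E
python3 st.py
```

```text
t 3.3 p [ 0.502  -0.2132  0.2317] xang 2.169 z [ 0.001 -0.    -1.   ] F [ 0.91  0.55 -1.23] M [ 0.03 -0.07 -0.04] g 0.999 j [ 0.29  0.28  0.07  1.83 -0.02  1.03  0.97]
```

>>> {"op": "send_rows", "data": {
  "rows": [
    [[0.04,-0.34,0,0,0,0,1],[0.04,-0.34,-0.1,0,0,0,1],[0,0,-0.5,0,0,0,1],[0,0,-0.5,0,0,0,1],[0,0,-0.4,0,0,0,1],[0,0,-0.17,0,0,0,1],[0,0,0,0,0,0,1],[0,0,0,0,0,0,0],[0,0,0,0,0,0,0],[0,0,0,0,0,0,0],[0,0,0,0,0,0,0],[0,0,0,0,0,0,0],[0,0,0,0,0,0,0]]
  ],
  "newtons": 40
}}

```text
time: 4.6
tcp_pos: [0.5072, -0.2636, 0.1071]
eef_rot: [[-0.563, 0.827, -0.001], [0.827, 0.563, -0.001], [-0.0, -0.001, -1.0]]
wrist_force: [-4.8, -0.4, 6.7]
grip_width: 0.162
finger_force: 41.2
```

```bash
python3 st.py
```

```text
t 4.6 p [ 0.5072 -0.2636  0.1071] xang 2.169 z [-0.001 -0.001 -1.   ] F [-4.77 -0.38  6.71] M [-0.2   0.88  0.05] g 0.162 j [ 0.37  0.48  0.08  1.86 -0.05  0.8   1.07]
```

>>> {"op": "send_rows", "data": {
  "rows": [
    [[0,0,0,0,0,-0.45,0],[0,0,0,0,0,-0.45,0],[0,0,0,0,0,-0.45,0],[0,0,0,0,0,-0.45,0],[0,0,0,0,0,-0.45,0],[0,0,0,0,0,-0.45,0],[0,0,0,0,0,-0.45,0],[0,0,0,0,0,-0.45,0],[0,0,0,0,0,-0.45,0],[0,0,0,0,0,-0.48,0],[0,0,0,0,0,0,0],[0,0,0,0,0,0,0],[0,0,0,0,0,0,0]]
  ]
}}

```text
time: 5.9
tcp_pos: [0.508, -0.2633, 0.1072]
eef_rot: [[-0.054, 0.999, 0.001], [0.999, 0.054, -0.001], [-0.001, 0.001, -1.0]]
wrist_force: [-2.6, -1.4, 5.8]
grip_width: 0.167
finger_force: 40.9
```

```bash
python3 st.py
```

```text
t 5.9 p [ 0.508  -0.2633  0.1072] xang 1.625 z [ 0.001 -0.001 -1.   ] F [-2.63 -1.38  5.79] M [-0.16  0.53 -0.07] g 0.167 j [ 0.27  0.49  0.21  1.87 -0.14  0.8   0.6 ]
```

>>> {"op": "send_rows", "data": {
  "rows": [
    [[0,0,0,0,0,0,1],[0,0,0,0,0,0,1],[0,0,0,0,0,0,1],[0,0,0,0,0,0,1],[0,0,0.55,0,0,0,1],[0,0,0.6,0,0,0,1],[0,0,0.6,0,0,0,1],[0.197,0.561,0,0,0,-0.73,1],[0.197,0.561,0,0,0,-0.73,1],[0.197,0.561,0,0,0,-0.73,1],[0.197,0.561,0,0,0,-0.73,1],[0.197,0.561,0,0,0,-0.73,1],[0.197,0.561,0,0,0,-0.73,1],[0,0,0,0,0,0,1]]
  ]
}}

```text
time: 7.3
tcp_pos: [0.5983, 0.0, 0.2368]
eef_rot: [[0.445, 0.896, 0.001], [0.896, -0.445, 0.005], [0.004, -0.002, -1.0]]
wrist_force: [0.1, -0.0, -0.1]
grip_width: 1.002
finger_force: 0.0
```

```bash
python3 st.py; python3 - <<'E'
from h import *
t=snap("top","top1.png"); s=snap("scene","scene1.png")
t=cv2.imread("pics/top1.png"); s=cv2.imread("pics/scene1.png")
def c(im,x,y): return cv2.resize(im[y:y+60,x:x+80],(400,300),interpolation=cv2.INTER_CUBIC)
cv2.imwrite("pics/c2.png",np.vstack([np.hstack([c(t,385,190),c(s,170,140)]),np.hstack([c(t,290,165),c(s,270,180)])]))
E
```

```text
t 7.3 p [0.5983 0.     0.2368] xang 1.11 z [ 0.001  0.005 -1.   ] F [ 0.09 -0.01 -0.08] M [-0.02  0.05 -0.01] g 1.002 j [-0.2   0.37  0.21  1.7  -0.09  1.08 -0.43]
```

View pics/c2.png

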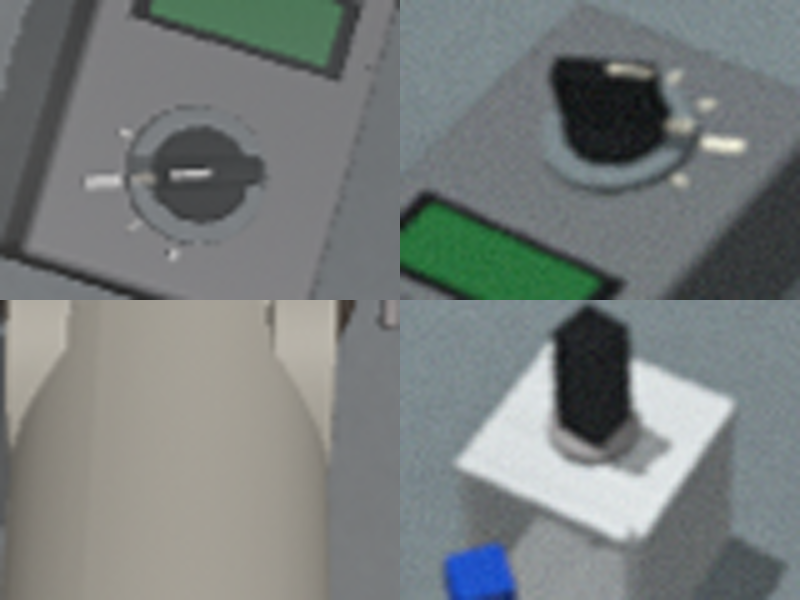

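The pointer is in line with the long tick: top crop line at (190,175), long tick at (103,181). The black probe stands in the near stand, with the blue look-alike at bottom left in front of it.

```bash
python3 st.py; python3 - <<'E'
from fit import *
# upright handle: project full box silhouette: fit x,y,yaw using convex hull contrast in first pictures
def s(v,n):
    b=np.vstack([np.c_[sq(.024,.024),np.full(4,z)] for z in(.106,.166)])
    p=P(n,place(v,b)).astype(np.float32); h=cv2.convexHull(p)[:,0]
    m=np.roll(h,-1,0)-h; c=h.mean(0); tot=[]
    for a,d in zip(h,m):
        L=np.hypot(*d)
        q=a+d*np.linspace(.1,.9,15)[:,None]; nn=np.array([d[1],-d[0]])/L; nn*=np.sign(nn@(a+d/2-c))
        tot.append(L*np.mean(np.clip(I(n,q+1.2*nn)-I(n,q-1.2*nn),0,60)))
    return -sum(tot)/np.sum(np.hypot(*m.T))
for ns in(("top",),("scene",),("top","scene")):
    q=DE(lambda v:sum(s(v,n) for n in ns),[(.58,.615),(-.03,.01),(-.95,.0)],seed=2,tol=1e-6); print(ns,np.round(q.x,4),q.fun)
E
```

```text
t 7.4 p [ 0.5968 -0.0078  0.2369] xang 1.105 z [-0.001  0.    -1.   ] F [ 0.34 -0.94  0.78] M [-0.03  0.03 -0.03] g 0.999 j [-0.2   0.37  0.21  1.7  -0.09  1.08 -0.42]
('top',) [ 0.5976 -0.0112 -0.4421] -59.38162320429845
('scene',) [ 0.5967 -0.0126 -0.4914] -58.22981534741738
('top', 'scene') [ 0.5968 -0.0121 -0.5354] -117.23367836603487
```

>>> {"op": "send_rows", "data": {
  "rows": [
    [[0,-0.028,-0.3,0,0,0,1],[0,0,-0.4,0,0,0,1],[0,0,-0.4,0,0,0,1],[0,0,-0.3,0,0,0,1],[0,0,-0.16,0,0,0,1],[0,0,0,0,0,0,1],[0,0,0,0,0,0,1],[0,0,0,0,0,0,0],[0,0,0,0,0,0,0],[0,0,0,0,0,0,0],[0,0,0,0,0,0,0],[0,0,0,0,0,0,0],[0,0,0,0,0,0,0]]
  ],
  "newtons": 60
}}

```text
time: 8.7
tcp_pos: [0.5972, -0.0118, 0.1209]
eef_rot: [[0.453, 0.892, 0.001], [0.892, -0.453, 0.0], [0.001, 0.001, -1.0]]
wrist_force: [-1.2, 0.1, 4.6]
grip_width: 0.272
finger_force: 59.2
```

```bash
python3 st.py
```

```text
t 8.7 p [ 0.5972 -0.0118  0.1209] xang 1.101 z [ 0.001  0.    -1.   ] F [-1.2   0.09  4.61] M [0.08 0.19 0.02] g 0.272 j [-0.17  0.51  0.19  1.8  -0.13  0.85 -0.39]
```

>>> {"op": "send_rows", "data": {
  "rows": [
    [[0,0,0.2,0,0,0,0],[0,0,0.4,0,0,0,0],[0,0,0.5,0,0,0,0],[0,0,0.5,0,0,0,0],[0,0,0.13,0,0,0,0],[0,0,0,0,0,0,0],[0,0,0,0,0,0,0],[0,0,0,0,0,0,0]]
  ]
}}

```text
time: 9.5
tcp_pos: [0.5953, -0.0118, 0.2479]
eef_rot: [[0.453, 0.892, -0.004], [0.892, -0.453, -0.0], [-0.002, -0.003, -1.0]]
wrist_force: [0.4, -0.1, -1.4]
grip_width: 0.273
finger_force: 59.8
```

```bash
python3 st.py; python3 - <<'E'
from fit import *
snap("scene","scene2.png"); snap("top","top2.png")
o=ctrl.get_obs(); tcp=np.array(o["tcp_pos"])
for n in("scene","top"):
    for q,dz in(("probe",-.0209),("probe_point",-.1059)):
        for d in spotter.tip_of(n,q)[:2]: print(n,q,round(d["score"],2),np.round(d["uv"],1),np.round(unproj(n,d["uv"],tcp[2]+dz)[:2]-tcp[:2],4))
# groove: local frame: x along long leg from seam_0 (0) to seam_5 (.09), y to the short leg end (+.054 to the left)
w=.006
L=np.array([[-w,-w],[.09+w,-w],[.09+w,.054+w],[.09-w,.054+w],[.09-w,w],[-w,w]])
def pose(v,A):
    B=A.copy(); B[:,2]=v[3]+v[4]*(A[:,0]-.045); return place(v[:3],B)
def band(n,v):
    g=lambda a,b,m:np.linspace(a,b,m)
    ins=np.vstack([np.c_[np.tile(g(-.004,.094,40),5),np.repeat(g(-.004,.004,5),40)],np.c_[np.tile(g(.086,.094,5),20),np.repeat(g(.008,.058,20),5)]])
    return I(n,P(n,pose(v,np.c_[ins,0*ins[:,0]])))
def f(v,ns):
    return -sum(score(n,v,L,0,d=.003,pose=pose)-.3*band(n,v).mean() for n in ns)
B=[(.44,.50),(.18,.26),(-.25,.25)]
for h in(.06,.072,.084):
    print(h,[np.round(DE(lambda u:f(np.r_[u,h,0],(n,)),B,seed=3,tol=1e-6).x,4) for n in("top","scene")])
for s in(1,2):
    q=DE(f,B+[(.058,.086),(-.1,.1)],args=(("top","scene"),),seed=s,tol=1e-7,popsize=25); print(np.round(q.x,4),round(q.fun,2))
E
```

```text
t 9.5 p [ 0.5953 -0.0118  0.2479] xang 1.101 z [-0.004 -0.    -1.   ] F [ 0.36 -0.12 -1.37] M [-0.02  0.03 -0.04] g 0.273 j [-0.2   0.36  0.22  1.69 -0.09  1.1  -0.42]
scene probe 0.81 [287.4 249.6] [0.2028 0.008 ]
scene probe 0.72 [306.3 167.6] [0.0084 0.0003]
scene probe_point 0.77 [307.2 193. ] [ 0.0016 -0.0017]
scene probe_point 0.74 [289.9 274. ] [0.2005 0.0069]
top probe_point 0.4 [238.4 208.8] [-0.0435  0.2442]
0.06 [array([0.4732, 0.2311, 0.0014]), array([0.4671, 0.2286, 0.0178])]
0.072 [array([ 0.472 ,  0.2286, -0.0011]), array([ 0.4751,  0.2284, -0.0079])]
0.084 [array([0.4713, 0.2259, 0.    ]), array([ 0.4841,  0.2274, -0.0191])]
[ 0.4728  0.2278  0.0105  0.0717 -0.0868] -42.6
[ 0.4728  0.2278  0.0105  0.0717 -0.0868] -42.6
```

```bash
python3 - <<'E'
from fit import *
v=[.4728,.2278,.0105,.0717,-.0868]; v2=[.4730,.2286,0,.072,0]
w=.006
L=np.array([[-w,-w],[.09+w,-w],[.09+w,.054+w],[.09-w,.054+w],[.09-w,w],[-w,w]])
def pose(v,A):
    B=A.copy(); B[:,2]=v[3]+v[4]*(A[:,0]-.045); return place(v[:3],B)
def c(im,x,y,poly=None,k=6,w=66,h=50,dots=[]):
    b=cv2.resize(im[y:y+h,x:x+w],None,fx=k,fy=k,interpolation=cv2.INTER_CUBIC)
    for p,col in poly or []: cv2.polylines(b,[np.round(((p-[x,y]+.5)*k)).astype(int)],True,col,1)
    for p in dots: cv2.circle(b,tuple(np.round((p-[x,y]+.5)*k).astype(int)),2,(0,0,255),-1)
    return b
A=np.c_[L,0*L[:,0]]
r=[]
for n,x,y in(("top",212,194),("scene",398,170)):
    im=cv2.imread(f"pics/{n}0.png"); r.append(c(im,x,y,[(P(n,pose(u,A)),col) for u,col in((v,(0,0,255)),(v2,(0,255,0)))]))
s=cv2.imread("pics/scene2.png"); tcp=np.array([.5953,-.0118,.2479])
d=[proj("scene",tcp+[0,0,-.0209]),proj("scene",tcp+[0,0,-.1059])]
r2=[c(s,275,150,dots=d),c(cv2.imread("pics/top0.png"),212,194)]
cv2.imwrite("pics/c3.png",np.vstack([np.hstack(r),np.hstack(r2)])); print(d)
E
```

```text
[array([307.1360969 , 164.53100137]), array([308.24812873, 192.51047826])]
```

View pics/c3.png

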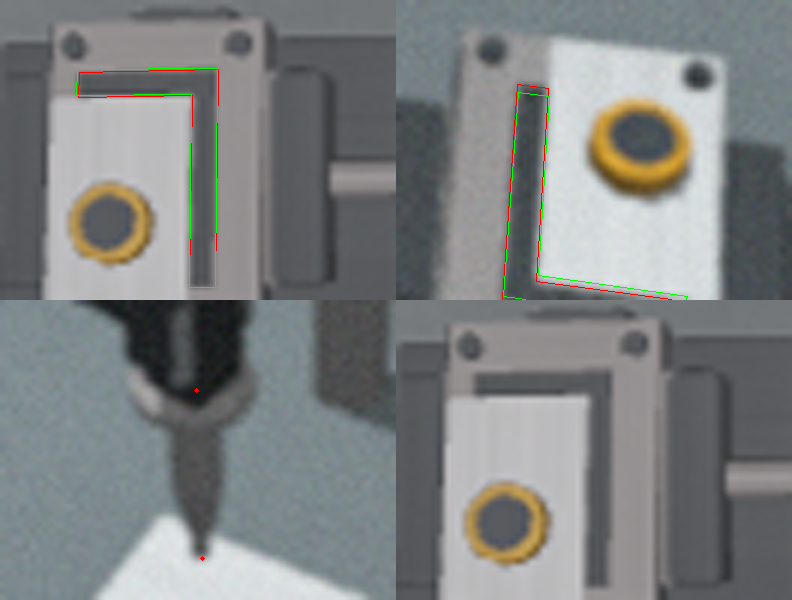

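The fitted L outline (red/green) sits on the groove in both views, and the probe tip is at scene crop (201,555), on the tool axis to within about 1 mm. Moving over seam_0.

>>> {"op": "send_rows", "data": {
  "rows": [
    [[-0.15,0.3,0,0,0,0,0],[-0.27,0.53,0,0,0,0,0],[-0.27,0.53,0,0,0,0,0],[-0.27,0.53,0,0,0,0,0],[-0.27,0.53,0,0,0,0,0],[-0.27,0.53,0,0,0,0,0],[-0.12,0.25,0,0,0,0,0],[0,0,0,0,0,0,0],[0,0,-0.1,0,0,0,0],[0,0,-0.2,0,0,0,0],[0,0,-0.2,0,0,0,0],[0,0,-0.1,0,0,0,0],[0,0,0,0,0,0,0],[0,0,0,0,0,0,0],[0,0,0,0,0,0,0],[0,0,0,0,0,0,0]]
  ]
}}

```text
time: 11.4
tcp_pos: [0.4759, 0.2282, 0.2058]
eef_rot: [[0.453, 0.891, 0.001], [0.891, -0.453, 0.001], [0.001, 0.001, -1.0]]
wrist_force: [0.0, -0.2, -1.9]
grip_width: 0.274
finger_force: 59.7
```

```bash
python3 st.py
```

```text
t 11.4 p [0.4759 0.2282 0.2058] xang 1.1 z [ 0.001  0.001 -1.   ] F [ 0.   -0.23 -1.9 ] M [-0.05 -0.   -0.05] g 0.274 j [-0.57  0.28  0.08  1.9  -0.03  0.96 -0.94]
```

>>> {"op": "send_rows", "data": {
  "rows": [
    [[-0.04,0,-0.1,0,0,0,0],[0,0,-0.1,0,0,0,0],[0,0,0,0,0,0,0],[0,0,0,0,0,0,0]]
  ]
}}

```text
time: 11.8
tcp_pos: [0.472, 0.2279, 0.1896]
eef_rot: [[0.453, 0.892, -0.001], [0.892, -0.453, -0.0], [-0.001, -0.001, -1.0]]
wrist_force: [0.2, 0.3, -2.1]
grip_width: 0.278
finger_force: 59.7
```

```bash
python3 st.py;  python3 - <<'E'
from fit import *
out=[]
for n,x,y in(("scene",398,150),("top",212,194)):
    snap(n,n+"3.png"); tcp=np.array(ctrl.get_obs()["tcp_pos"])
    im=cv2.imread(f"pics/{n}3.png")
    for d in spotter.tip_of(n,"probe_point")[:2]: print(n,round(d["score"],2),np.round(d["uv"],1),np.round(unproj(n,d["uv"],tcp[2]-.1059)[:2]-tcp[:2],4))
    b=cv2.resize(im[y:y+50,x:x+66],None,fx=6,fy=6,interpolation=cv2.INTER_CUBIC)
    for X in(tcp+[0,0,-.1059],[.473,.2282,.0756]): cv2.circle(b,tuple(np.round((proj(n,X)-[x,y]+.5)*6).astype(int)),2,(0,0,255),-1)
    out.append(b)
cv2.imwrite("pics/c4.png",np.hstack(out))
E
```

```text
t 11.8 p [0.472  0.2279 0.1896] xang 1.101 z [-0.001 -0.    -1.   ] F [ 0.17  0.27 -2.08] M [-0.04  0.    0.04] g 0.278 j [-0.57  0.29  0.08  1.92 -0.03  0.93 -0.95]
scene 0.79 [293.1 275. ] [ 0.2922 -0.2374]
scene 0.61 [420.7 183.6] [ 0.0008 -0.0004]
top 0.36 [242.9 206.3] [0.0913 0.005 ]
```

View pics/c4.png

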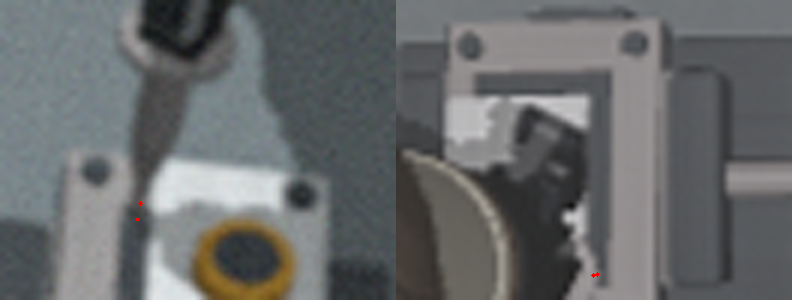

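The tip (upper red dot) is lined up over the start of the groove in both views. I'm lowering it now to feel for the bottom.

>>> {"op": "send_rows", "data": {
  "rows": [
    [[0.01,0,-0.035,0,0,0,0],[0,0,-0.035,0,0,0,0],[0,0,-0.035,0,0,0,0],[0,0,0,0,0,0,0]]
  ]
}}

```text
time: 12.4
tcp_pos: [0.4727, 0.2279, 0.1816]
eef_rot: [[0.453, 0.891, -0.001], [0.891, -0.453, -0.0], [-0.001, -0.001, -1.0]]
wrist_force: [0.8, -0.3, -1.7]
grip_width: 0.277
finger_force: 59.7
```

>>> {"op": "send_rows", "data": {
  "rows": [
    [[0,0,-0.02,0,0,0,0],[0,0,-0.01,0,0,0,0],[0,0,0,0,0,0,0]]
  ]
}}

```text
time: 12.7
tcp_pos: [0.473, 0.228, 0.1798]
eef_rot: [[0.453, 0.892, -0.0], [0.892, -0.453, -0.0], [-0.0, -0.0, -1.0]]
wrist_force: [-1.3, 0.5, -1.2]
grip_width: 0.27
finger_force: 59.7
```

>>> {"op": "send_rows", "data": {
  "rows": [
    [[0,0,-0.027,0,0,0,0],[0,0,0,0,0,0,0],[0,0,0,0,0,0,0]]
  ]
}}

```text
time: 13.0
tcp_pos: [0.473, 0.228, 0.1778]
eef_rot: [[0.453, 0.891, -0.0], [0.891, -0.453, -0.0], [-0.0, -0.0, -1.0]]
wrist_force: [0.1, 0.4, -1.6]
grip_width: 0.273
finger_force: 59.7
```

>>> {"op": "send_rows", "data": {
  "rows": [
    [[0,0,-0.02,0,0,0,0],[0,0,0,0,0,0,0],[0,0,0,0,0,0,0]]
  ]
}}

```text
time: 13.3
tcp_pos: [0.473, 0.228, 0.1764]
eef_rot: [[0.453, 0.891, -0.0], [0.891, -0.453, -0.0], [-0.0, -0.0, -1.0]]
wrist_force: [0.7, 0.1, -1.9]
grip_width: 0.273
finger_force: 59.7
```

Tip is at about 70.5 mm with no contact yet, so I'll keep going in small steps.

>>> {"op": "send_rows", "data": {
  "rows": [
    [[0,0,-0.027,0,0,0,0],[0,0,0,0,0,0,0],[0,0,0,0,0,0,0]]
  ]
}}

```text
time: 13.6
tcp_pos: [0.4732, 0.2282, 0.1746]
eef_rot: [[0.453, 0.891, 0.0], [0.891, -0.453, 0.0], [0.0, 0.0, -1.0]]
wrist_force: [-0.6, -0.3, 0.2]
grip_width: 0.272
finger_force: 60.0
```

>>> {"op": "send_rows", "data": {
  "rows": [
    [[0,0,-0.02,0,0,0,0],[0,0,0,0,0,0,0],[0,0,0,0,0,0,0]]
  ]
}}

```text
time: 13.9
tcp_pos: [0.4732, 0.2281, 0.173]
eef_rot: [[0.453, 0.892, 0.0], [0.892, -0.453, 0.0], [0.0, 0.0, -1.0]]
wrist_force: [-0.3, -0.6, 1.1]
grip_width: 0.272
finger_force: 60.0
```

>>> {"op": "send_rows", "data": {
  "rows": [
    [[0.015,0,-0.001,0,0,0,0],[0.03,0,-0.0026,0,0,0,0],[0.03,0,-0.0026,0,0,0,0],[0.03,0,-0.0026,0,0,0,0],[0.015,0,-0.0013,0,0,0,0],[0,0,0,0,0,0,0]]
  ]
}}

```text
time: 14.5
tcp_pos: [0.4826, 0.228, 0.1722]
eef_rot: [[0.453, 0.891, 0.001], [0.891, -0.453, 0.0], [0.0, 0.001, -1.0]]
wrist_force: [-1.1, -0.0, 1.3]
grip_width: 0.273
finger_force: 60.1
```

>>> {"op": "send_rows", "data": {
  "rows": [
    [[0.015,0,-0.001,0,0,0,0],[0.03,0,-0.0026,0,0,0,0],[0.03,0,-0.0026,0,0,0,0],[0.03,0,-0.0026,0,0,0,0],[0.015,0,-0.0013,0,0,0,0],[0,0,0,0,0,0,0]]
  ]
}}

```text
time: 15.1
tcp_pos: [0.4916, 0.228, 0.1714]
eef_rot: [[0.453, 0.891, 0.001], [0.891, -0.453, 0.0], [0.0, 0.001, -1.0]]
wrist_force: [-0.1, 0.5, 0.7]
grip_width: 0.274
finger_force: 60.1
```

>>> {"op": "send_rows", "data": {
  "rows": [
    [[0.014,0,-0.0015,0,0,0,0],[0.03,0,-0.0028,0,0,0,0],[0.03,0,-0.0028,0,0,0,0],[0.03,0,-0.0028,0,0,0,0],[0.015,0,-0.0014,0,0,0,0],[0,0,0,0,0,0,0]]
  ]
}}

```text
time: 15.7
tcp_pos: [0.5005, 0.228, 0.1706]
eef_rot: [[0.453, 0.891, 0.001], [0.891, -0.453, 0.0], [0.0, 0.001, -1.0]]
wrist_force: [-0.6, -0.6, 0.6]
grip_width: 0.276
finger_force: 60.1
```

>>> {"op": "send_rows", "data": {
  "rows": [
    [[0.014,0,-0.0015,0,0,0,0],[0.03,0,-0.0026,0,0,0,0],[0.03,0,-0.0026,0,0,0,0],[0.03,0,-0.0026,0,0,0,0],[0.014,0,-0.0013,0,0,0,0],[0,0,0,0,0,0,0]]
  ]
}}

```text
time: 16.3
tcp_pos: [0.5093, 0.228, 0.1698]
eef_rot: [[0.453, 0.891, 0.001], [0.891, -0.453, 0.0], [0.0, 0.001, -1.0]]
wrist_force: [0.2, 0.4, 1.3]
grip_width: 0.269
finger_force: 60.1
```

```bash
python3 st.py
```

```text
t 16.3 p [0.5093 0.228  0.1698] xang 1.1 z [ 0.001  0.    -1.   ] F [0.21 0.36 1.26] M [-0.1   0.22  0.03] g 0.269 j [-0.54  0.37  0.09  1.86 -0.04  0.91 -0.91]
```

Steady at about 2.5–3 N (seam_2 is at x≈0.509). Carrying on.

>>> {"op": "send_rows", "data": {
  "rows": [
    [[0.015,0,-0.001,0,0,0,0],[0.03,0.001,-0.0026,0,0,0,0],[0.03,0.001,-0.0026,0,0,0,0],[0.03,0.001,-0.0026,0,0,0,0],[0.014,0,-0.0013,0,0,0,0],[0,0,0,0,0,0,0]]
  ]
}}

```text
time: 16.9
tcp_pos: [0.5183, 0.2283, 0.169]
eef_rot: [[0.453, 0.891, 0.001], [0.891, -0.453, 0.0], [0.0, 0.001, -1.0]]
wrist_force: [0.3, 0.4, 0.5]
grip_width: 0.27
finger_force: 60.1
```

>>> {"op": "send_rows", "data": {
  "rows": [
    [[0.015,0,-0.001,0,0,0,0],[0.03,0.001,-0.0026,0,0,0,0],[0.03,0.001,-0.0026,0,0,0,0],[0.03,0.001,-0.0026,0,0,0,0],[0.014,0,-0.0013,0,0,0,0],[0,0,0,0,0,0,0]]
  ]
}}

```text
time: 17.5
tcp_pos: [0.5272, 0.2285, 0.1682]
eef_rot: [[0.453, 0.891, 0.001], [0.891, -0.453, 0.0], [0.0, 0.001, -1.0]]
wrist_force: [-0.5, -0.7, 0.8]
grip_width: 0.277
finger_force: 60.1
```

>>> {"op": "send_rows", "data": {
  "rows": [
    [[0.015,0,-0.001,0,0,0,0],[0.03,0.001,-0.0026,0,0,0,0],[0.03,0.001,-0.0026,0,0,0,0],[0.03,0.001,-0.0026,0,0,0,0],[0.014,0,-0.0013,0,0,0,0],[0,0,0,0,0,0,0]]
  ]
}}

```text
time: 18.1
tcp_pos: [0.5361, 0.2287, 0.1675]
eef_rot: [[0.453, 0.891, 0.001], [0.891, -0.453, 0.0], [0.0, 0.001, -1.0]]
wrist_force: [-0.3, 0.2, 0.6]
grip_width: 0.278
finger_force: 60.1
```

```bash
python3 st.py
```

```text
t 18.1 p [0.5361 0.2287 0.1675] xang 1.101 z [ 0.001  0.    -1.   ] F [-0.33  0.21  0.56] M [-0.04  0.04  0.02] g 0.278 j [-0.52  0.42  0.09  1.8  -0.04  0.93 -0.88]
```

>>> {"op": "send_rows", "data": {
  "rows": [
    [[0.015,0,-0.0015,0,0,0,0],[0.03,0.001,-0.003,0,0,0,0],[0.03,0.001,-0.003,0,0,0,0],[0.03,0.001,-0.003,0,0,0,0],[0.015,0,-0.0015,0,0,0,0],[0,0,0,0,0,0,0]]
  ]
}}

```text
time: 18.7
tcp_pos: [0.5452, 0.2289, 0.1666]
eef_rot: [[0.453, 0.891, 0.001], [0.891, -0.453, 0.0], [0.0, 0.001, -1.0]]
wrist_force: [-0.6, 0.1, 1.7]
grip_width: 0.276
finger_force: 60.1
```

>>> {"op": "send_rows", "data": {
  "rows": [
    [[0.015,0,-0.001,0,0,0,0],[0.03,0.001,-0.0026,0,0,0,0],[0.03,0.001,-0.0026,0,0,0,0],[0.03,0.001,-0.0026,0,0,0,0],[0.014,0,-0.0013,0,0,0,0],[0,0,0,0,0,0,0]]
  ]
}}

```text
time: 19.3
tcp_pos: [0.554, 0.2292, 0.1658]
eef_rot: [[0.453, 0.891, 0.001], [0.891, -0.453, 0.0], [0.0, 0.001, -1.0]]
wrist_force: [-1.5, -0.4, 1.2]
grip_width: 0.275
finger_force: 60.0
```

>>> {"op": "send_rows", "data": {
  "rows": [
    [[0.015,0,-0.001,0,0,0,0],[0.03,0.001,-0.0026,0,0,0,0],[0.03,0.001,-0.0026,0,0,0,0],[0.03,0.001,-0.0026,0,0,0,0],[0.01,0,-0.001,0,0,0,0],[0,0,0,0,0,0,0],[0,0,0,0,0,0,0]]
  ]
}}

```text
time: 20.0
tcp_pos: [0.5625, 0.2294, 0.1652]
eef_rot: [[0.453, 0.891, 0.001], [0.891, -0.453, 0.0], [0.0, 0.001, -1.0]]
wrist_force: [-0.5, 0.6, 0.1]
grip_width: 0.273
finger_force: 60.0
```

```bash
python3 st.py
```

```text
t 20.0 p [0.5625 0.2294 0.1652] xang 1.1 z [ 0.001  0.    -1.   ] F [-0.49  0.56  0.13] M [ 0.02  0.11 -0.01] g 0.273 j [-0.5   0.46  0.09  1.74 -0.05  0.94 -0.86]
```

Corner reached with no side force from the walls. Now along the short leg (+y).

>>> {"op": "send_rows", "data": {
  "rows": [
    [[0,0.015,-0.004,0,0,0,0],[0,0.03,-0.003,0,0,0,0],[0,0.03,0,0,0,0,0],[0,0.03,0,0,0,0,0],[0,0.015,0,0,0,0,0],[0,0,0,0,0,0,0]]
  ]
}}

```text
time: 20.6
tcp_pos: [0.5622, 0.239, 0.1646]
eef_rot: [[0.453, 0.892, 0.0], [0.892, -0.453, 0.001], [0.001, 0.0, -1.0]]
wrist_force: [0.1, -0.5, 0.7]
grip_width: 0.276
finger_force: 60.1
```

>>> {"op": "send_rows", "data": {
  "rows": [
    [[0,0.015,0,0,0,0,0],[0,0.03,0,0,0,0,0],[0,0.03,0,0,0,0,0],[0,0.03,0,0,0,0,0],[0,0.015,0,0,0,0,0],[0,0,0,0,0,0,0]]
  ]
}}

```text
time: 21.2
tcp_pos: [0.562, 0.248, 0.1645]
eef_rot: [[0.453, 0.892, -0.0], [0.892, -0.453, 0.001], [0.0, -0.0, -1.0]]
wrist_force: [-0.1, -1.4, 0.9]
grip_width: 0.272
finger_force: 60.1
```

```bash
python3 st.py
```

```text
t 21.2 p [0.562  0.248  0.1645] xang 1.101 z [-0.     0.001 -1.   ] F [-0.15 -1.37  0.94] M [-0.34 -0.02  0.03] g 0.272 j [-0.53  0.47  0.09  1.72 -0.05  0.95 -0.89]
```

>>> {"op": "send_rows", "data": {
  "rows": [
    [[0.002,0.015,0,0,0,0,0],[0.002,0.03,0,0,0,0,0],[0,0.03,0,0,0,0,0],[0,0.03,0,0,0,0,0],[0,0.015,0,0,0,0,0],[0,0,0,0,0,0,0]]
  ]
}}

```text
time: 21.8
tcp_pos: [0.5624, 0.2571, 0.1646]
eef_rot: [[0.453, 0.892, 0.0], [0.892, -0.453, 0.001], [0.001, -0.0, -1.0]]
wrist_force: [-0.0, -1.2, 1.2]
grip_width: 0.275
finger_force: 60.1
```

>>> {"op": "send_rows", "data": {
  "rows": [
    [[0,0.015,0,0,0,0,0],[0,0.03,0,0,0,0,0],[0,0.03,0,0,0,0,0],[0,0.03,0,0,0,0,0],[0,0.015,0,0,0,0,0],[0,0,0,0,0,0,0]]
  ]
}}

```text
time: 22.4
tcp_pos: [0.5624, 0.266, 0.1646]
eef_rot: [[0.453, 0.892, 0.0], [0.892, -0.453, 0.001], [0.001, -0.0, -1.0]]
wrist_force: [0.2, -0.6, 1.6]
grip_width: 0.274
finger_force: 60.1
```

```bash
python3 st.py
```

```text
t 22.4 p [0.5624 0.266  0.1646] xang 1.101 z [ 0.     0.001 -1.   ] F [ 0.15 -0.63  1.64] M [-0.25  0.05 -0.  ] g 0.274 j [-0.55  0.49  0.08  1.7  -0.05  0.96 -0.92]
```

>>> {"op": "send_rows", "data": {
  "rows": [
    [[0,0.015,0,0,0,0,0],[0,0.03,0,0,0,0,0],[0,0.03,0,0,0,0,0],[0,0.03,0,0,0,0,0],[0,0.015,0,0,0,0,0],[0,0,0,0,0,0,0]]
  ]
}}

```text
time: 23.0
tcp_pos: [0.5624, 0.275, 0.1646]
eef_rot: [[0.453, 0.892, 0.0], [0.892, -0.453, 0.0], [0.0, -0.0, -1.0]]
wrist_force: [-0.0, -1.1, 0.9]
grip_width: 0.274
finger_force: 60.1
```

>>> {"op": "send_rows", "data": {
  "rows": [
    [[0,0.015,0,0,0,0,0],[0,0.03,0,0,0,0,0],[0,0.03,0,0,0,0,0],[0,0.015,0,0,0,0,0],[0,0,0,0,0,0,0],[0,0,0,0,0,0,0]]
  ]
}}

```text
time: 23.6
tcp_pos: [0.5624, 0.2817, 0.1646]
eef_rot: [[0.453, 0.892, 0.0], [0.892, -0.453, 0.001], [0.001, -0.0, -1.0]]
wrist_force: [0.6, -1.1, 1.4]
grip_width: 0.272
finger_force: 60.1
```

```bash
python3 st.py
```

```text
t 23.6 p [0.5624 0.2817 0.1646] xang 1.101 z [ 0.     0.001 -1.   ] F [ 0.62 -1.1   1.4 ] M [-0.24 -0.1   0.02] g 0.272 j [-0.57  0.5   0.08  1.68 -0.05  0.97 -0.94]
```

>>> {"op": "send_rows", "data": {
  "rows": [
    [[0,0.018,0,0,0,0,0],[0,0,0,0,0,0,0],[0,0,0,0,0,0,0]]
  ]
}}

```text
time: 23.9
tcp_pos: [0.5624, 0.2827, 0.1645]
eef_rot: [[0.453, 0.892, 0.0], [0.892, -0.453, 0.0], [0.0, -0.0, -1.0]]
wrist_force: [-0.3, -0.5, 0.5]
grip_width: 0.275
finger_force: 60.1
```

>>> {"op": "send_rows", "data": {
  "rows": [
    [[0,0.015,0,0,0,0,0],[0,0,0,0,0,0,0],[0,0,0,0,0,0,0]]
  ]
}}

```text
time: 24.2
tcp_pos: [0.5625, 0.2836, 0.1645]
eef_rot: [[0.453, 0.891, 0.0], [0.891, -0.453, 0.0], [0.0, 0.0, -1.0]]
wrist_force: [0.4, -1.4, 2.4]
grip_width: 0.269
finger_force: 60.1
```

```bash
python3 st.py
```

```text
t 24.2 p [0.5625 0.2836 0.1645] xang 1.101 z [ 0.  0. -1.] F [ 0.42 -1.39  2.42] M [-0.42 -0.07  0.03] g 0.269 j [-0.57  0.5   0.08  1.68 -0.05  0.97 -0.94]
```

>>> {"op": "send_rows", "data": {
  "rows": [
    [[0,-0.01,0.03,0,0,0,0],[0,0,0.06,0,0,0,0],[0,0,0.2,0,0,0,0],[0,0,0.35,0,0,0,0],[0,0,0.35,0,0,0,0],[0,0,0.15,0,0,0,0],[0.03,-0.28,0,0,0,0,0],[0.07,-0.56,0,0,0,0,0],[0.07,-0.56,0,0,0,0,0],[0.07,-0.56,0,0,0,0,0],[0.07,-0.56,0,0,0,0,0],[0.07,-0.56,0,0,0,0,0],[0.06,-0.56,0,0,0,0,0],[0.03,-0.28,0,0,0,0,0],[0,0,0,0,0,0,0],[0,0,0,0,0,0,0],[0,0,0,0,0,0,0],[0,0,0,0,0,0,0]]
  ]
}}

```text
time: 26.0
tcp_pos: [0.5976, -0.0091, 0.2499]
eef_rot: [[0.451, 0.893, -0.0], [0.893, -0.451, 0.001], [0.001, -0.001, -1.0]]
wrist_force: [0.6, 0.1, -2.3]
grip_width: 0.271
finger_force: 59.7
```

```bash
python3 st.py; python3 - <<'E'
from fit import *
snap("scene","scene4.png"); tcp=np.array(ctrl.get_obs()["tcp_pos"]); print(tcp)
im=cv2.imread("pics/scene4.png"); x,y=275,145
b=cv2.resize(im[y:y+80,x:x+80],None,fx=6,fy=6,interpolation=cv2.INTER_CUBIC)
for X in(tcp+[0,0,-.0209],tcp+[0,0,-.1059],[.5982,-.0106,.1]): cv2.circle(b,tuple(np.round((proj("scene",X)-[x,y]+.5)*6).astype(int)),2,(0,0,255),-1)
cv2.imwrite("pics/c5.png",b)
E
```

```text
t 26.0 p [ 0.5976 -0.0091  0.2499] xang 1.103 z [-0.     0.001 -1.   ] F [ 0.59  0.05 -2.35] M [ 0.01 -0.03 -0.01] g 0.271 j [-0.18  0.36  0.2   1.69 -0.08  1.1  -0.43]
[ 0.59763202 -0.00934595  0.24997493]
```

View pics/c5.png

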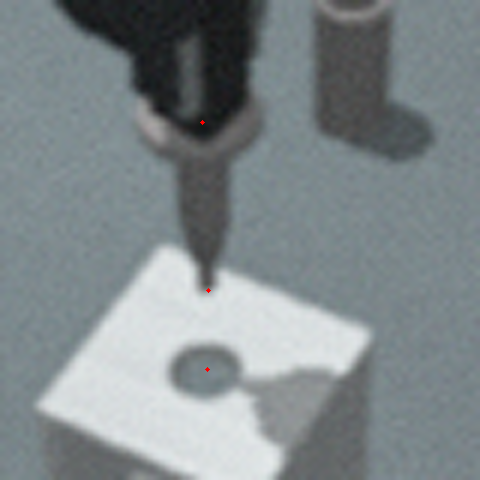

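The probe hangs straight: tip at crop (206,290), hole centre at (207,370), in line to about 1 mm. Lowering it into the hole.

>>> {"op": "send_rows", "data": {
  "rows": [
    [[0.005,-0.014,-0.3,0,0,0,0],[0,0,-0.2,0,0,0,0],[0,0,-0.2,0,0,0,0],[0,0,-0.2,0,0,0,0],[0,0,-0.2,0,0,0,0],[0,0,-0.2,0,0,0,0],[0,0,-0.2,0,0,0,0],[0,0,-0.1,0,0,0,0],[0,0,-0.06,0,0,0,0],[0,0,0,0,0,0,0],[0,0,0,0,0,0,0]]
  ]
}}

```text
time: 27.15
tcp_pos: [0.5986, -0.0122, 0.126]
eef_rot: [[0.453, 0.891, 0.001], [0.891, -0.453, 0.0], [0.0, 0.001, -1.0]]
wrist_force: [0.2, 0.0, -1.0]
grip_width: 0.273
finger_force: 59.8
```

```bash
python3 st.py
```

```text
t 27.15 p [ 0.5986 -0.0122  0.126 ] xang 1.101 z [ 0.001  0.    -1.   ] F [ 0.24  0.01 -1.05] M [-0.01 -0.07  0.01] g 0.273 j [-0.16  0.5   0.18  1.79 -0.11  0.86 -0.4 ]
```

>>> {"op": "send_rows", "data": {
  "rows": [
    [[0,0.014,-0.03,0,0,0,0],[0,0,-0.03,0,0,0,0],[0,0,0,0,0,0,0],[0,0,0,0,0,0,0]]
  ]
}}

```text
time: 27.55
tcp_pos: [0.5981, -0.0111, 0.1211]
eef_rot: [[0.453, 0.892, 0.0], [0.892, -0.453, 0.0], [0.0, 0.0, -1.0]]
wrist_force: [-0.7, -0.0, -1.7]
grip_width: 0.273
finger_force: 59.8
```

```bash
python3 st.py
```

```text
t 27.55 p [ 0.5981 -0.0111  0.1211] xang 1.101 z [ 0.  0. -1.] F [-0.66 -0.03 -1.71] M [-0.    0.03 -0.  ] g 0.273 j [-0.16  0.51  0.18  1.79 -0.11  0.85 -0.4 ]
```

>>> {"op": "send_rows", "data": {
  "rows": [
    [[0,0,-0.014,0,0,0,0],[0,0,0,0,0,0,0],[0,0,0,0,0,0,0]]
  ]
}}

```text
time: 27.85
tcp_pos: [0.5982, -0.0111, 0.1209]
eef_rot: [[0.453, 0.891, 0.0], [0.891, -0.453, 0.0], [0.0, 0.0, -1.0]]
wrist_force: [-2.7, 0.7, 5.2]
grip_width: 0.274
finger_force: 60.6
```

```bash
python3 st.py
```

```text
t 27.85 p [ 0.5982 -0.0111  0.1209] xang 1.101 z [ 0.  0. -1.] F [-2.7   0.67  5.2 ] M [ 0.07  0.61 -0.01] g 0.274 j [-0.16  0.51  0.18  1.79 -0.11  0.85 -0.4 ]
```

The collar is on the plate. I'll release the probe and go up.

>>> {"op": "send_rows", "data": {
  "rows": [
    [[0,0,0.01,0,0,0,0],[0,0,0,0,0,0,0.5],[0,0,0,0,0,0,1],[0,0,0,0,0,0,1],[0,0,0,0,0,0,1],[0,0,0,0,0,0,1],[0,0,0.15,0,0,0,1],[0,0,0.4,0,0,0,1],[0,0,0.5,0,0,0,1],[0,0,0.5,0,0,0,1],[-0.4,0.2,0.2,0,0,0,1],[-0.6,0.2,0,0,0,0,1],[-0.4,0.2,0,0,0,0,1],[0,0,0,0,0,0,1],[0,0,0,0,0,0,1]]
  ]
}}

```text
time: 29.35
tcp_pos: [0.4933, 0.0342, 0.2533]
eef_rot: [[0.452, 0.892, 0.002], [0.892, -0.452, 0.001], [0.002, 0.002, -1.0]]
wrist_force: [0.1, 0.3, 1.0]
grip_width: 1.0
finger_force: 0.0
```

```bash
python3 st.py; python3 - <<'E'
from h import *
snap("scene","scene5.png"); snap("top","top5.png")
s=cv2.imread("pics/scene5.png"); t=cv2.imread("pics/top5.png")
c=lambda im,x,y:cv2.resize(im[y:y+100,x:x+100],(400,400),interpolation=cv2.INTER_CUBIC)
cv2.imwrite("pics/c6.png",np.hstack([c(s,255,150),c(s,170,120)]))
E
```

```text
t 29.35 p [0.4933 0.0342 0.2533] xang 1.102 z [ 0.002  0.001 -1.   ] F [0.12 0.34 1.02] M [ 0.05 -0.03  0.05] g 1.0 j [-0.28  0.17  0.17  1.93 -0.03  1.05 -0.56]
```

View pics/c6.png

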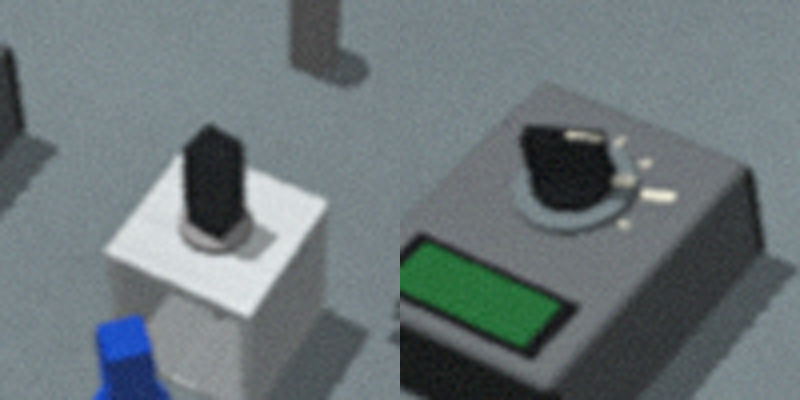

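The probe hangs upright in the stand with its collar down (crop (215,240)), the selector still points at the long tick (660,195), and the gripper is clear.

```bash
python3 -c "
from h import *
print(hand_in())"
```

```text
the job is handed in; nothing more can be done
None
```

I handed the job in at about 29 s of the 72 s allowed, but no verdict came back: the selector stands at the long tick, the groove was traced end to end at about 2–4 N, the probe hangs upright in its stand, and the arm never went near the elbow, spanner or pipe piece.

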